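# Gauge a valve casting's three pads and drop it in the diverted chute

## Task

First swing the diverter's lever fully over so that its flap shuts off the red-tagged chute and leaves the green-tagged one open. Then pick up the square-necked aluminium valve casting and turn it while held to show its three machined pads to the spring gauge in the order red, yellow, blue: each time, with the casting upright, push the pad squarely and centrally against the tip, pressing the spindle in about 5 mm (the sleeve's edge in the middle of the green band, never to its stop), and hold it there for a second. Finally drop the casting into the green-tagged chute and let go, leaving the other things on the bench where they are.

Things in the scene. Friction and masses are not known exactly. Their poses are not given: they have to be found in the camera images.
- casting: Loose aluminium valve casting, 0.4 kg, upright on the bench: block 48 x 48 mm, 44 mm high, then a square neck 32 x 32 mm from 44 to 85 mm, to be gripped firmly (40 N or more). Round pads 3 mm proud on three sides, each with a stripe of its colour on the shoulder above: red +x, yellow +y, blue -x; the -y side has dark ribs only. Origin: centre of the underside, z up along the neck.
- pad_red (a point): Machined pad ringed in red on the casting's +x side: a flat disc 34 mm across. The point is the centre of its face, 27 mm from the casting's axis and 24 mm above its underside; axes as the casting's.
- pad_yellow (a point): Machined pad ringed in yellow on the casting's +y side: a flat disc 34 mm across. The point is the centre of its face, 27 mm from the casting's axis and 24 mm above its underside; axes as the casting's.
- pad_blue (a point): Machined pad ringed in blue on the casting's -x side: a flat disc 34 mm across. The point is the centre of its face, 27 mm from the casting's axis and 24 mm above its underside; axes as the casting's.
- casting_mid (a point): Middle of the casting, on its axis 42 mm above its underside; axes as the casting's.
- gauge: Fixed stand of the spring gauge: green foot 130 x 90 mm, steel rail to 76 mm high. Origin on the bench, under the spindle's axis. On the rail a head with a black sleeve 28 mm across (top at 114 mm) and a dial (top 120 mm); from the sleeve 40 mm of an 8 mm spindle points level along the stand's -x, its axis 100 mm above the bench at y = 0. Keep the fingers above the sleeve.
- gauge_axis (a point): Point on the spindle's axis, 85 mm in front of the stand's origin (its -x) and 100 mm above the bench; axes as the stand's. The head is clamped anywhere along 30 mm of rail, so the spindle's round tip rests up to 15 mm before or behind this point along x: where is not reported; find it by touch or sight. Press a pad on it by moving along +x.
- spindle (a joint): How far the spindle is pushed in, m: 0 at rest, 0.011 at its stop (never past 0.009). Spring: 2 N to start it, then 0.5 N per mm, so 4.5 N at 5 mm. A green band on the spindle, 2.5 to 7.5 mm from the sleeve's edge at rest, shows the right depth; a red band follows.
- sorter: Fixed grey open-topped two-way drop chute box, 166 mm (x) by 258 mm (y), walls 90 mm high, 8 mm thick, inner floor at 6 mm. A partition along its x axis, 56 mm high, parts it into two chutes, each 150 by 118 mm inside, centred 62 mm to the +y and -y side. Origin on the bench under the box's centre.
- flap (a joint): Diverter flap, rad: steel plate 144 mm long, 108 mm tall, hinged on the partition (hinge along the box's x axis, 60 mm above the bench). 0 is upright; positive leans to the box's -y side (shuts the -y chute, opens +y), negative to +y. Stops at +0.75 and -0.75. Starts near upright, stays where left, takes 0.16 N m to move.
- lever_ball (a point): Centre of the black 28 mm ball on the flap's lever, a 10 mm steel rod outside the box's -x wall, 108 mm from the box's centre, that swings with the flap. The ball is 122 mm from the hinge line (182 mm above the bench when upright).
- tag_green: Painted green angle plate against the +x wall of the drop chute box, at the middle of the chute it marks (90 mm wide, 82 mm high, top edge bent outwards). Origin on the bench at the face that touches the box; axes as sorter's. The chute's centre is 84 mm from it along its -x.
- tag_red: Painted red angle plate against the +x wall of the drop chute box, at the middle of the chute it marks (90 mm wide, 82 mm high, top edge bent outwards). Origin on the bench at the face that touches the box; axes as sorter's. The chute's centre is 84 mm from it along its -x.
- screwdriver: Bystander: loose screwdriver, not to be disturbed. Origin at the underside.
- wrench: Bystander: loose wrench, not to be disturbed. Origin at the underside.
- flange: Bystander: loose round flange, not to be disturbed. Origin at the underside.
- glue: Bystander: loose glue bottle, not to be disturbed. Origin at the underside.
- tin: Bystander: loose blue tin, not to be disturbed. Origin at the underside.
- torch: Bystander: loose torch, not to be disturbed. Origin at the underside.
There are look-alikes about, which are no part of the job. What is shaped like the gauge but purple is not meant.

How it is judged (in metres and radians):
On the way, in this order (a step that is already met when the one before it is completed fails the run):
1. the lever is over to its stop, the flap shutting the red-tagged chute (((y of tag_green in the frame of sorter above 0 m and value of joint flap above 0.65 rad) or (y of tag_green in the frame of sorter below 0 m and value of joint flap below -0.65 rad))), for 0.2 s.
2. the red pad faces the gauge squarely and presses its spindle in about 5 mm, held (value of joint spindle between 0.0022 and 0.0078 m and x of pad_red in the frame of gauge between -0.115 and -0.055 m and y of pad_red in the frame of gauge between -0.009 and 0.009 m and z of pad_red in the frame of gauge between 0.091 and 0.109 m and angle between the x axis of casting and the x axis of gauge, either way round below 0.14 rad and angle between casting's own z axis and vertical below 0.14 rad), for 0.4 s.
3. the yellow pad faces the gauge squarely and presses its spindle in about 5 mm, held (value of joint spindle between 0.0022 and 0.0078 m and x of pad_yellow in the frame of gauge between -0.115 and -0.055 m and y of pad_yellow in the frame of gauge between -0.009 and 0.009 m and z of pad_yellow in the frame of gauge between 0.091 and 0.109 m and angle between the y axis of casting and the x axis of gauge, either way round below 0.14 rad and angle between casting's own z axis and vertical below 0.14 rad), for 0.4 s.
4. the blue pad faces the gauge squarely and presses its spindle in about 5 mm, held (value of joint spindle between 0.0022 and 0.0078 m and x of pad_blue in the frame of gauge between -0.115 and -0.055 m and y of pad_blue in the frame of gauge between -0.009 and 0.009 m and z of pad_blue in the frame of gauge between 0.091 and 0.109 m and angle between the x axis of casting and the x axis of gauge, either way round below 0.14 rad and angle between casting's own z axis and vertical below 0.14 rad), for 0.4 s.
At the end, for the whole second after the job is handed in: The flap still leans over the red-tagged chute (beyond 0.65 rad) and the casting rests, still, inside the green-tagged chute: its middle within the chute's walls and lower than 75 mm above the bench (((y of tag_green in the frame of sorter above 0 m and value of joint flap above 0.65 rad) or (y of tag_green in the frame of sorter below 0 m and value of joint flap below -0.65 rad)) and x of casting_mid in the frame of tag_green between -0.159 and -0.009 m and y of casting_mid in the frame of tag_green between -0.059 and 0.059 m and height (world z) of casting_mid below 0.075 m and linear speed of casting below 0.02 m/s); the robot touches nothing.
It fails at once if the gauge's spindle is pushed to its stop (more than 9.5 mm) (value of joint spindle above 0.0095 m).
It fails at once if a bystander is shifted by more than 25 mm (distance of any of screwdriver, wrench, flange, glue, tin, torch from where it was at the start of the episode above 0.025 m).
It also fails if it takes over 72 s, if anything falls off the work surface, if the arm or the gripper's body presses on something with over 40 N, if the wrist force passes 120 N, or if a joint passes its speed limit or range.

## Robot

A 7-joint arm with a two-finger parallel gripper is mounted at the origin on the work surface. World frame = base frame: x ahead of the robot, y to its left, z up, the work surface at z = 0. Lengths are in mm, angles in rad, forces in N, time in s.
With the tool pointing down it reaches from about 425 to 875 mm from the base axis. Payload 8.4 kg.
Tool frame: the origin (TCP) lies between the finger pads; the fingertips stand 11 mm ahead of it and the grasp point (between the pads) lies 8 mm behind it; z points along the fingers, y is the line along which they close (so a half turn about z gives the same grasp; the last joint's range is limited). The gripper opens to 87 mm and grips with 3 to 60 N. Pads are 19 mm wide; open, the fingers measure 117 mm over their backs; the gripper's body (75 mm by 190 mm) begins 51 mm behind the grasp point.
Start: joints at [-1.312, 0.333, 0.04, 1.465, -0.013, 1.343, -0.059], TCP at [227.639, 608.806, 233.546] pointing down, gripper open.
Joint ranges: [-2.58, 2.58], [-0.38, 2.09], [-1.3, 1.39], [0.25, 2.4], [-1.5, 4.64], [0.08, 2.09], [-2.65, 2.65]. Speed limits (rad/s): [2.22, 2.22, 2.79, 2.79, 3.14, 3.14, 3.14].

## Interface

Orientations are given as [roll, pitch, yaw] about the fixed x, y, z axes, in that order (R = Rz(yaw) Ry(pitch) Rx(roll)).
In Python, from plant import manip, cams, order gives the robot as it stands.
- The arm moves only by the tool jog_arm, never from a script. Its argument "rows" is text: rows parted by semicolons, each of 7 numbers parted by spaces: the shift along the tool's x, y, z in m, then the turn, a rotation vector about the tool's x, y, z in rad, then the opening, from -1 (shut) to 1 (fully open). A call has 1 to 8 rows; each row shifts and turns the commanded pose from where the row before left it, along the tool's axes as they then stand; what a row does not reach is not made up. A row lasts 1/10 s, in which the tool goes at most 50 mm and 8.59 degrees, less where a joint would pass 70% of its speed; a pose out of reach is approached as far as the arm can. A call with a gripper value outside its range is refused whole. The fingers move at their own pace and stop on an object; "grip_force" is the grip in N (left out, the last holds). Time passes only in rows, so rows that do not move let the fingers close. It gives the time, the measured TCP pose, the force, the opening and the grip force at its end, in the units of the state.
- manip.state(): the state, without advancing time (a new reading comes with each control period).
- cams.snapshot(name): name is "side" or "top"; returns (picture, depth): 400x640x3 uint8, red, green, blue; 400x640 float32, mm along the optical axis (not along the pixel's ray), 0 where there is no reading.
- cams.calibration(name): a dict with "fx", "fy", "cx", "cy" (pixels), "k1" (the pictures are not rectified: a ray, as slopes to the right and down, at radius r is drawn at 1 + k1 r^2 times it, then the intrinsics apply), "rvec" (rotation vector, rad) and "tvec" (3), from world to camera coordinates, as OpenCV has them. Camera axes: x right, y down, z forward; pixel columns grow to the right and rows downward; lengths in mm; the calibration is good to about 2 mm. A picture is of the moment at which its call begins. calibration takes no time and is no camera call.
- order.job_done(): hands the job in; it is judged then, once.
The state is a dict: "time": time; "joints": joint angles; "qd": joint speeds; "joint_efforts": joint torques, N m; "ee_pos": TCP position; "eef_rot": TCP orientation; "contact_force": force on the tool from outside, world axes, zero at the start; "torque": the same for the moment, N m; "finger_gap": finger opening in mm; "grip_force": force on a finger pad.
Only numpy, scipy, OpenCV 4.12 (cv2) and the standard library are available. Lean on these libraries where they do the work, as an engineer would, in place of code of your own. Each camera call takes 0.05 s, during which the arm holds its last target. There are 200 camera calls.

## Working session

There is one attempt and no reset: what is moved stays moved. The work goes in short steps, Python scripts to look and compute and a tool call to move; the robot and the scene stay as the last step left them, time stands still between calls to the robot, and variables do not carry over. Pictures are saved under pics/ and viewed, at most 10 in all, crops included, and the job is handed in when it is done.

Besides the shell and the picture viewer there is one more tool, called after "Emit:" as name(argument=value, ...) on one line, values as JSON. jog_arm: Moves the arm, as the interface text tells. Its arguments: {"type":"object","properties":{"rows":{"type":"string"},"grip_force":{"type":"number"}},"required":["rows"]}

```bash
ls; mkdir -p pics; cat > h.py <<'E'
import numpy as np, cv2
from plant import manip, cams, order
def snap(n, f=None):
    p,d=cams.snapshot(n)
    np.savez(f'pics/{n}.npz',p=p,d=d)
    if f: cv2.imwrite(f'pics/{f}.png',p[:,:,::-1])
    return p,d
def cal(n):
    c=cams.calibration(n); R=cv2.Rodrigues(np.array(c['rvec'],float))[0]
    return c,R,np.array(c['tvec'],float).ravel()
def ray(n,uv):
    c,R,t=cal(n); uv=np.atleast_2d(np.array(uv,float))
    K=np.array([[c['fx'],0,c['cx']],[0,c['fy'],c['cy']],[0,0,1]])
    s=cv2.undistortPoints(uv.reshape(-1,1,2),K,np.array([c['k1'],0,0,0],float)).reshape(-1,2)
    return -R.T@t, np.c_[s,np.ones(len(s))]@R   # unit-depth dirs
def onplane(n,uv,z):
    o,d=ray(n,uv); return o+d*((z-o[2])/d[:,2])[:,None]
def cloud(n,p=None,d=None):
    v,u=np.mgrid[0:400,0:640]; o,r=ray(n,np.c_[u.ravel(),v.ravel()])
    P=o+r*d.reshape(-1,1); P[d.ravel()<=0]=np.nan; return P.reshape(400,640,3)
def proj(n,X):
    c,R,t=cal(n); K=np.array([[c['fx'],0,c['cx']],[0,c['fy'],c['cy']],[0,0,1]])
    return cv2.projectPoints(np.atleast_2d(np.array(X,float)),np.array(c['rvec'],float),t,K,np.array([c['k1'],0,0,0],float))[0].reshape(-1,2)
E
python3 - <<'E'
from h import *
for n in('side','top'):
    snap(n,n+'0'); print(cams.calibration(n), ray(n,[[320,200]])[0])
print(manip.state())
E
```

```text
pics
{'fx': 459.7175899804427, 'fy': 459.7175899804427, 'cx': 320.15157984214, 'cy': 200.40274375088984, 'k1': -0.07423147562835415, 'rvec': array([ 2.36132358, -0.03817276,  0.02576408]), 'tvec': array([-551.91481903,  116.8873726 , 1371.28633199])} [ 512.71587835 -900.0594338  1060.99683004]
{'fx': 393.5916606295857, 'fy': 393.5916606295857, 'cx': 316.01500773258283, 'cy': 204.04332045146998, 'k1': 0.010746250451748887, 'rvec': array([ 2.10846302, -2.11842324,  0.22391661]), 'tvec': array([  29.77976586,  580.33573126, 1118.52398595])} [ 337.32645835   31.59965794 1214.07768478]
{'time': 0.1, 'joints': array([-1.31220152,  0.33383228,  0.03990052,  1.46618326, -0.01346054,
        1.34330027, -0.05848347]), 'qd': array([-0.00123423, -0.00101631, -0.00222747, -0.00076299,  0.00041969,
       -0.00034066, -0.00058963]), 'joint_efforts': array([ 4.82155141e-03, -6.57813120e+01,  1.34028386e+00, -4.04710579e+01,
       -5.98590053e-02,  4.07246989e-02,  6.87605484e-05]), 'ee_pos': array([227.5116585 , 608.44467027, 232.75349741]), 'eef_rot': array([-3.14013607e+00,  4.69135210e-05,  2.78375938e+00]), 'contact_force': array([0.72346573, 0.22697909, 0.56830436]), 'torque': array([ 0.0433487 ,  0.00941056, -0.01462607]), 'grip_force': 0.0, 'finger_gap': 86.73898298383939}
```

View pics/side0.png

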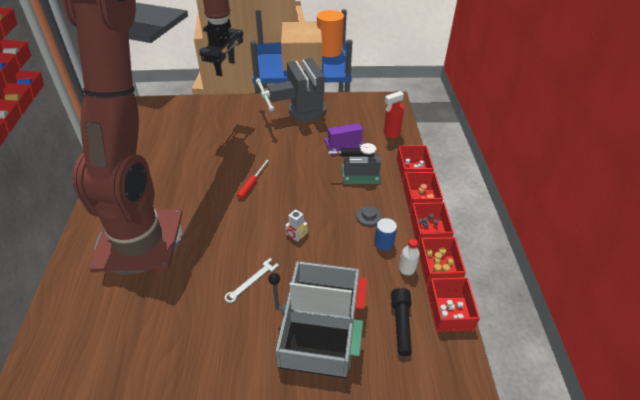

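View pics/top0.png

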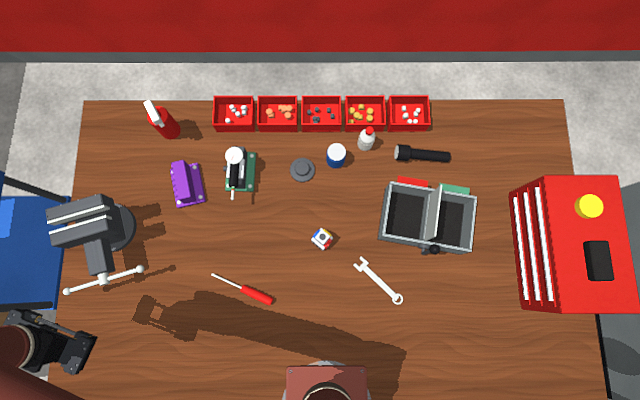

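Side view: casting at (297,226), green gauge at (361,168), purple look-alike at (345,138), box at (322,315) with the lever ball at (274,279). Top view: casting (322,238), gauge (240,172), purple (187,183), box (430,215), red tag (410,183), green tag (455,190), ball (434,249). There is only one casting. The green-footed gauge is the one meant, since the purple one is excluded by the task.

```bash
python3 - <<'E'
from h import *
T=np.load('pics/top.npz');S=np.load('pics/side.npz')
tp,sp=T['p'],S['p']
def crop(p,x0,y0,w,h,k): return cv2.resize(p[y0:y0+h,x0:x0+w,::-1],None,fx=k,fy=k,interpolation=cv2.INTER_CUBIC)
a=np.hstack([crop(tp,292,213,50,50,6)[:300,:264],crop(tp,215,140,50,65,5)[:300],crop(tp,375,170,110,90,2.6)[:300,:286][:234]if 0 else cv2.resize(crop(tp,375,170,110,90,1),(286,300))])
b=np.hstack([crop(sp,275,200,44,50,6),crop(sp,330,140,50,60,5),cv2.resize(crop(sp,260,255,120,120,1),(286,300))])
cv2.imwrite('pics/c1.png',np.vstack([a,b])); print(a.shape,b.shape)
PT=cloud('top',d=T['d']);PS=cloud('side',d=S['d'])
hsv=lambda p:cv2.cvtColor(p,cv2.COLOR_RGB2HSV)
def comp(name,p,P,lo,hi,box):
    m=cv2.inRange(hsv(p),np.array(lo),np.array(hi)); mm=np.zeros_like(m);x0,y0,x1,y1=box;mm[y0:y1,x0:x1]=m[y0:y1,x0:x1]
    q=P[mm>0]; v,u=np.nonzero(mm); print(name,len(q),'px',u.mean().round(1),v.mean().round(1),'med',np.nanmedian(q,0).round(1),'min',np.nanpercentile(q,3,axis=0).round(1),'max',np.nanpercentile(q,97,axis=0).round(1)); return mm
comp('tagG top',tp,PT,(60,60,40),(95,255,255),(430,175,490,200))
comp('tagR top',tp,PT,(0,150,60),(8,255,255),(390,170,432,195))
m=comp('foot top',tp,PT,(60,60,20),(95,255,255),(215,140,270,205))
q=PT[m>0];q=q[(q[:,2]<40)]; print('foot rect',cv2.minAreaRect(q[:,:2].astype(np.float32)),np.median(q[:,2]))
comp('ball side',sp,PS,(0,0,0),(180,255,70),(264,268,284,290))
comp('ball top',tp,PT,(0,0,0),(180,255,70),(418,238,445,258))
# box rim: points z 80..95 region
q=PT[170:262,372:490].reshape(-1,3);q=q[(abs(q[:,2]-90)<5)]
print('rim',cv2.minAreaRect(q[:,:2].astype(np.float32)),len(q))
# casting by height
R=PT[215:262,300:345].reshape(-1,3)
for lo,hi in((36,52),(75,95)):
    q=R[(R[:,2]>lo)&(R[:,2]<hi)]; print('cast',lo,len(q),cv2.minAreaRect(q[:,:2].astype(np.float32)),np.median(q[:,2]))
E
```

```text
(300, 800, 3) (300, 800, 3)
tagG top 182 px 454.7 188.6 med [ 620.1 -384.5   81. ] min [ 607.4 -423.1   76.9] max [ 635.9 -346.    85.7]
tagR top 221 px 412.1 180.6 med [ 646.2 -262.1   80.4] min [ 632.  -307.7   -2.6] max [ 683.2 -220.5   84.7]
foot top 385 px 246.3 174.4 med [684.2 240.5  13. ] min [636.  223.9   5.9] max [758.4 309.2  95.5]
foot rect ((700.3170776367188, 267.2842102050781), (87.90504455566406, 130.74774169921875), 88.20977020263672) 12.762584876144501
ball side 124 px 273.9 279.6 med [ 435.2 -287.1  190.4] min [ 423.6 -295.5  150. ] max [ 444.3 -275.   197. ]
ball top 188 px 434.3 245.8 med [ 440.2 -287.4  110.3] min [ 423.9 -364.9    2.4] max [ 483.5 -269.9  195.3]
rim ((532.8297119140625, -302.3414306640625), (258.3380126953125, 214.12982177734375), 79.96179962158203) 804
cast 36 143 ((479.568603515625, 8.511199951171875), (53.898433685302734, 51.485748291015625), 52.558837890625) 42.66858942973204
cast 75 122 ((478.01397705078125, 9.23550033569336), (30.654327392578125, 32.16252136230469), 45.435203552246094) 83.88835068361243
```

View pics/c1.png

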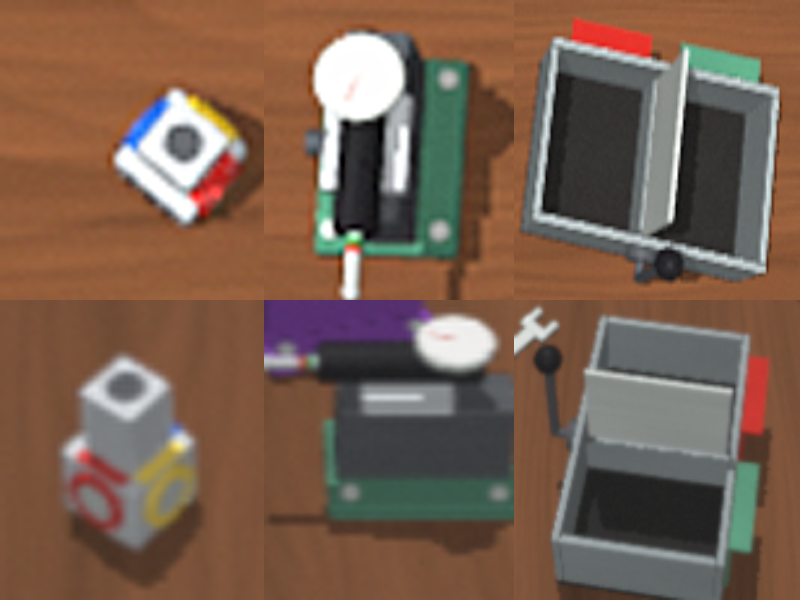

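The crops confirm it. On the casting, red faces the world (-x,-y) side, yellow (+x,-y) and blue (+x,+y), so its yaw is about -135°. The green gauge's spindle points along -x at top px (232,187–199). The green tag is on the box's -y side, so the flap must lean to +y, with the ball going to +y. Next I refine these numbers.

```bash
python3 - <<'E'
from h import *
T=np.load('pics/top.npz');S=np.load('pics/side.npz')
tp,sp=T['p'],S['p'];PT=cloud('top',d=T['d']);PS=cloud('side',d=S['d'])
# spindle: pixels above wood by depth
for n,P,p,b in(('top',PT,tp,(222,180,245,206)),('side',PS,sp,(318,140,352,160))):
    x0,y0,x1,y1=b; h=cv2.cvtColor(p,cv2.COLOR_RGB2HSV)
    print(n)
    m=np.zeros(p.shape[:2],bool); m[y0:y1,x0:x1]=(P[y0:y1,x0:x1,2]>80)&(P[y0:y1,x0:x1,2]<118)
    v,u=np.nonzero(m); 
    w=onplane(n,np.c_[u,v],103 if n=='top' else 102)
    ks=v if n=='top' else u
    for k in sorted(set(ks)):
        s=ks==k; print(k,s.sum(),w[s].mean(0).round(1)[:2],np.median(P[v[s],u[s]],0).round(0),p[v[s],u[s]].mean(0).round(0))
# sleeve dark pts in top for direction
h=cv2.cvtColor(tp,cv2.COLOR_RGB2HSV)
m=np.zeros(tp.shape[:2],bool);m[160:189,222:250]=(PT[160:189,222:250,2]>95)&(PT[160:189,222:250,2]<119)&(h[160:189,222:250,2]<60)
q=PT[m];print('sleeve',len(q));
A=np.polyfit(q[:,0],q[:,1],1);print('yaw',np.degrees(np.arctan(A[0])),'y at 600,660',np.polyval(A,[600,660]),q.min(0),q.max(0))
# rail/head sides
# box rim corners : rim excluding flap & tags using dark exclusion
q=PT[170:262,372:490].reshape(-1,3);c=tp[170:262,372:490].reshape(-1,3).astype(int)
g=(abs(q[:,2]-90)<4)&(c.max(1)-c.min(1)<30); q=q[g]
a=np.radians(-11)
for dg in(-12,-11,-10,-9):
    a=np.radians(dg);R=np.array([[np.cos(a),np.sin(a)],[-np.sin(a),np.cos(a)]]);l=q[:,:2]@R.T
    lo,hi=np.percentile(l,1,0),np.percentile(l,99,0);print(dg,lo,hi,hi-lo,'ctr',R.T@((lo+hi)/2))
R=PT[215:262,300:345].reshape(-1,3)
q=R[(R[:,2]>75)&(R[:,2]<95)];print('neck ctr',np.median(q,0),q.mean(0))
E
```

```text
top
180 10 [644.3 270.6] [642. 269. 111.] [42. 47. 47.]
181 10 [641.3 270.5] [639. 268. 111.] [42. 47. 47.]
182 10 [638.3 270.4] [637. 268. 109.] [43. 49. 47.]
183 10 [635.3 270.3] [633. 268. 111.] [44. 47. 47.]
184 11 [632.2 268.7] [631. 267. 108.] [50. 50. 52.]
185 10 [629.2 270.1] [627. 268. 110.] [41. 38. 41.]
186 10 [626.2 270. ] [625. 269. 108.] [86. 94. 88.]
187 8 [623.2 269.8] [624. 270. 100.] [ 95. 140. 112.]
188 3 [620.2 271.2] [620. 271. 103.] [107. 172.  87.]
189 3 [617.2 271.1] [618. 271. 101.] [223. 102.  72.]
190 3 [614.2 270.9] [614. 271. 104.] [246. 190. 190.]
191 3 [611.3 270.8] [612. 271. 102.] [236. 244. 241.]
192 3 [608.3 270.7] [608. 270. 104.] [235. 238. 234.]
193 3 [605.3 270.6] [605. 271. 103.] [230. 234. 231.]
194 3 [602.3 270.5] [602. 270. 103.] [226. 231. 228.]
195 3 [599.3 270.4] [600. 271. 102.] [228. 231. 228.]
196 3 [596.4 270.2] [597. 270. 102.] [220. 224. 219.]
197 2 [593.4 271.6] [594. 272. 102.] [241. 248. 245.]
198 4 [590.4 271.5] [591. 272. 101.] [220. 217. 211.]
199 4 [587.5 271.3] [588. 271. 102.] [186. 176. 166.]
200 2 [584.5 271.2] [586. 272.
[... 1283 characters left out ...]
,660 [269.03454153 266.21160363] [623.77850235 255.5202562   96.47544722] [695.29955232 280.00437154 116.87911216]
-12 [ 505.01729608 -313.07401625] [673.25799652 -56.06019295] [168.24070044 257.0138233 ] ctr [ 537.88991645 -303.02247471]
-11 [ 503.1195729  -322.84349768] [668.69247552 -66.91520064] [165.57290261 255.92829703] ctr [ 537.95654748 -303.09500649]
-10 [ 498.85978228 -333.21789845] [665.18827454 -77.18549649] [166.32849227 256.03240197] ctr [ 537.5488748  -303.15163449]
-9 [ 493.64843268 -343.7491438 ] [662.73765622 -86.49437836] [169.08922354 257.25476545] ctr [ 537.422071   -302.92257483]
neck ctr [478.21921989  10.21751443  83.88835068] [478.13525568   9.11684945  84.01588318]
```

```bash
cat > plan.py <<'E'
import sys, numpy as np
from scipy.spatial.transform import Rotation as Ro, Slerp
from plant import manip
# usage: plan.py grip step_mm  x,y,z,yawdeg ...   -> rows (world waypoints, tool down), from measured pose
s=manip.state(); p=np.array(s['ee_pos']); R=Ro.from_euler('xyz',s['eef_rot'])
g=sys.argv[1]; step=float(sys.argv[2]); rows=[]
for w in sys.argv[3:]:
    x=list(map(float,w.split(','))); q=np.array(x[:3]); Q=Ro.from_euler('xyz',[np.pi,0,np.radians(x[3])])
    n=int(np.ceil(max(np.linalg.norm(q-p)/step,(R.inv()*Q).magnitude()/0.145,1)))
    sl=Slerp([0,1],Ro.concatenate([R,Q])); P0=p.copy()
    for i in range(n):
        t=P0+(q-P0)*(i+1)/n; Rn=sl((i+1)/n)
        d=np.round(R.inv().apply(t-p)/1000,4); r=np.round((R.inv()*Rn).as_rotvec(),3)
        p=p+R.apply(d*1000); R=R*Ro.from_rotvec(r)
        rows.append(' '.join(f'{v:g}' for v in [*d,*r])+' '+g)
print(np.array(s['ee_pos']).round(1),np.degrees(s['eef_rot']).round(2),'F',np.array(s['contact_force']).round(1),'t',s['time'],'gap',round(s['finger_gap'],1))
for i in range(0,len(rows),8): print('; '.join(rows[i:i+8]))
E
python3 plan.py -1 42 470,300,240,140 440,-200,240,90 418,-337,240,79.3 418,-337,172,79.3
```

```text
[227.5 608.4 232.8] [-179.92    0.    159.5 ] F [0.7 0.2 0.6] t 0.1 gap 86.7
-0.0335 -0.0204 -0.0007 -0 0 0.034 -1; -0.0342 -0.0192 -0.0007 -0 0 0.034 -1; -0.0348 -0.0181 -0.0007 -0 0 0.034 -1; -0.0355 -0.0169 -0.0007 -0.001 0 0.034 -1; -0.0359 -0.0157 -0.0007 0 0 0.034 -1; -0.0365 -0.0144 -0.0007 0 0 0.034 -1; -0.037 -0.0132 -0.0007 0 0 0.034 -1; -0.0373 -0.0119 -0.0007 -0 0 0.034 -1
-0.0378 -0.0106 -0.0007 -0 0 0.034 -1; -0.0381 -0.0094 -0.0007 -0 0 0.034 -1; -0.0249 -0.0335 0 -0 0 0.073 -1; -0.0272 -0.0317 0 -0 0 0.072 -1; -0.0294 -0.0296 0.0001 -0 0 0.073 -1; -0.0316 -0.0273 -0 -0 0 0.073 -1; -0.0334 -0.025 -0 -0 0 0.073 -1; -0.0352 -0.0225 0 -0 0 0.072 -1
-0.0367 -0.0199 0 -0 0 0.073 -1; -0.038 -0.0172 0 -0 0 0.073 -1; -0.0392 -0.0143 0.0001 -0 0 0.073 -1; -0.0401 -0.0115 -0 -0 0 0.072 -1; -0.0409 -0.0085 -0 -0 0 0.073 -1; -0.0414 -0.0055 0 -0 0 0.073 -1; -0.0342 -0.0055 0 0 0 0.047 -1; -0.0345 -0.0039 0 0 0 0.046 -1
-0.0346 -0.0023 0.0001 0 0 0.047 -1; -0.0347 -0.0007 -0 0 0 0.047 -1; 0 0 0.034 0 0 -0 -1; 0 0 0.034 0 0 -0 -1
```

Emit:
jog_arm(rows="-0.0335 -0.0204 -0.0007 0 0 0.034 -1; -0.0342 -0.0192 -0.0007 0 0 0.034 -1; -0.0348 -0.0181 -0.0007 0 0 0.034 -1; -0.0355 -0.0169 -0.0007 -0.001 0 0.034 -1; -0.0359 -0.0157 -0.0007 0 0 0.034 -1; -0.0365 -0.0144 -0.0007 0 0 0.034 -1; -0.037 -0.0132 -0.0007 0 0 0.034 -1; -0.0373 -0.0119 -0.0007 0 0 0.034 -1", grip_force=20)

```text
time: 0.9
ee_pos: [422.2, 360.5, 238.9]
eef_rot: [3.141, -0.0, 2.51]
contact_force: [0.4, 0.5, -0.2]
finger_gap: 31.1
grip_force: 0.0
```

Emit:
jog_arm(rows="-0.0378 -0.0106 -0.0007 0 0 0.034 -1; -0.0381 -0.0094 -0.0007 0 0 0.034 -1; -0.0249 -0.0335 0 0 0 0.073 -1; -0.0272 -0.0317 0 0 0 0.072 -1; -0.0294 -0.0296 0 0 0 0.073 -1; -0.0316 -0.0273 0 0 0 0.073 -1; -0.0334 -0.025 0 0 0 0.073 -1; -0.0352 -0.0225 0 0 0 0.072 -1")

```text
time: 1.7
ee_pos: [454.5, 48.7, 240.0]
eef_rot: [3.141, -0.001, 2.005]
contact_force: [1.7, 0.2, 0.5]
finger_gap: 0.4
grip_force: 0.0
```

Emit:
jog_arm(rows="-0.0367 -0.0199 0 0 0 0.073 -1; -0.038 -0.0172 0 0 0 0.073 -1; -0.0392 -0.0143 0 0 0 0.073 -1; -0.0401 -0.0115 0 0 0 0.072 -1; -0.0409 -0.0085 0 0 0 0.073 -1; -0.0414 -0.0055 0 0 0 0.073 -1; -0.0342 -0.0055 0 0 0 0.047 -1; -0.0345 -0.0039 0 0 0 0.046 -1")

```text
time: 2.5
ee_pos: [428.5, -269.7, 239.9]
eef_rot: [3.141, -0.001, 1.475]
contact_force: [0.7, -0.7, 0.2]
finger_gap: 0.7
grip_force: 0.0
```

Emit:
jog_arm(rows="-0.0346 -0.0023 0 0 0 0.047 -1; -0.0347 -0.0007 0 0 0 0.047 -1; 0 0 0 0 0 0 -1")

```text
time: 2.8
ee_pos: [415.8, -341.1, 239.9]
eef_rot: [-3.141, 0.002, 1.376]
contact_force: [-0.7, -0.9, 0.9]
finger_gap: 0.4
grip_force: 0.0
```

```bash
python3 plan.py -1 25 418,-337,172,79.3 ; python3 plan.py -1 25  418,-337,172,79.3 428.5,-281,170,79.3 442,-215,148,79.3|tail -1
```

```text
[ 415.8 -341.1  239.9] [-1.7998e+02  1.0000e-01  7.8850e+01] F [-0.7 -0.9  0.9] t 2.8 gap 0.4
0.0015 0.0005 0.0226 -0 0.001 -0.003 -1; 0.0015 0.0004 0.0226 -0 0 -0.002 -1; 0.0015 0.0005 0.0227 -0 0.001 -0.003 -1
0.0225 0.0003 0.0073 -0 -0 0 -1
```

Emit:
jog_arm(rows="0 0.004 0.034 0 0 0 -1; 0 0 0.034 0 0 0 -1; 0.02 0 0 0 0 0 -1; 0.02 0 0 0 0 0 -1; 0.02 0 0.002 0 0 0 -1; 0.02 0 0.005 0 0 0 -1; 0.02 0 0.007 0 0 0 -1")

```text
time: 3.5
ee_pos: [440.7, -238.1, 157.8]
eef_rot: [3.141, -0.001, 1.384]
contact_force: [-0.7, -1.8, -0.6]
finger_gap: 0.6
grip_force: 0.7
```

Emit:
jog_arm(rows="0.01 0 0.004 0 0 0 -1; 0.007 0 0.003 0 0 0 -1; 0.003 0 0.001 0 0 0 -1; 0 0 0 0 0 0 -1")

```text
time: 3.9
ee_pos: [443.6, -224.2, 151.3]
eef_rot: [3.14, 0.004, 1.38]
contact_force: [-6.3, -14.3, 10.5]
finger_gap: 0.8
grip_force: 9.2
```

```bash
python3 - <<'E'
from h import *
p,d=snap('side','s1')
cv2.imwrite('pics/c2.png',cv2.resize(p[230:380,230:400,::-1],None,fx=4,fy=4))
E
```

```text
(no output)
```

View pics/c2.png

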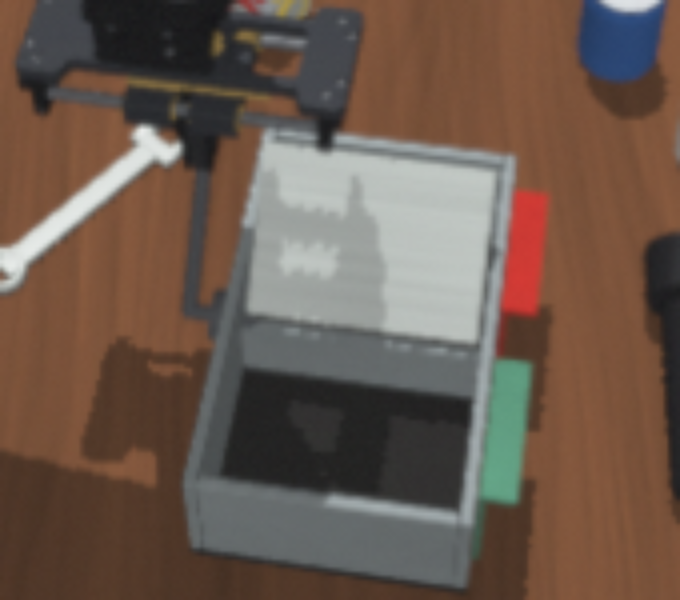

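The flap leans fully over the red chute (crop px (370,240)) and the force has risen to 15 N, so it is at its stop. I back off and go to the casting.

Emit:
jog_arm(rows="-0.02 0 -0.01 0 0 0 -1; -0.02 0 -0.045 0 0 0 -1; 0 0 -0.045 0 0 0 1")

```text
time: 4.25
ee_pos: [435.0, -261.5, 250.9]
eef_rot: [-3.14, 0.0, 1.379]
contact_force: [2.2, 1.1, 0.1]
finger_gap: 3.8
grip_force: 0.0
```

```bash
python3 plan.py 1 42 478,0,230,45 478.2,9.5,110,45 
```

```text
[ 435.  -261.5  250.9] [-1.7989e+02  3.0000e-02  7.9040e+01] F [2.2 1.1 0.1] t 4.25 gap 3.8
0.0378 -0.0011 0.003 -0 0 0.085 1; 0.0377 -0.0042 0.0029 -0 0 0.085 1; 0.0371 -0.0075 0.003 -0.001 0 0.085 1; 0.0363 -0.0106 0.0029 0 0.001 0.084 1; 0.0354 -0.0136 0.003 -0 -0 0.085 1; 0.034 -0.0165 0.003 -0 -0 0.085 1; 0.0326 -0.0194 0.003 -0.001 0 0.085 1; 0.0023 -0.0022 0.04 0 0 0 1
0.0022 -0.0022 0.04 0 0 0 1; 0.0023 -0.0022 0.04 0 0 0 1
```

Emit:
jog_arm(rows="0.0378 -0.0011 0.003 0 0 0.085 1; 0.0377 -0.0042 0.0029 0 0 0.085 1; 0.0371 -0.0075 0.003 -0.001 0 0.085 1; 0.0363 -0.0106 0.0029 0 0.001 0.084 1; 0.0354 -0.0136 0.003 0 0 0.085 1; 0.034 -0.0165 0.003 0 0 0.085 1; 0.0326 -0.0194 0.003 -0.001 0 0.085 1; 0 0 0 0 0 0 1")

```text
time: 5.05
ee_pos: [478.9, 8.2, 228.8]
eef_rot: [3.141, -0.002, 0.794]
contact_force: [0.8, -1.0, 0.3]
finger_gap: 64.5
grip_force: 0.0
```

```bash
python3 plan.py 1 35 478.2,9.5,110,45 478.2,9.5,60,45; python3 - <<'E'
from h import *
p,d=snap('side')
a=cv2.resize(p[180:255,260:360,::-1],None,fx=6,fy=6); cv2.imwrite('pics/c3.png',a)
P=cloud('side',d=d)[190:250,270:325].reshape(-1,3)
q=P[(P[:,2]>78)&(P[:,2]<92)];print('neck side',len(q),q.mean(0),cv2.minAreaRect(q[:,:2].astype(np.float32)))
E
```

```text
[478.9   8.2 228.8] [ 1.7999e+02 -1.1000e-01  4.5480e+01] F [ 0.8 -1.   0.3] t 5.05 gap 64.5
0.0001 -0.0004 0.0297 0 -0 0.002 1; 0 -0.0003 0.0297 0 -0.001 0.002 1; 0.0001 -0.0004 0.0297 0 -0 0.002 1; 0.0001 -0.0004 0.0297 0 -0.001 0.002 1; -0 0 0.025 0 0 0 1; -0 0 0.025 0 0 0 1
neck side 114 [481.9544236    5.85136454  85.05456183] ((481.90460205078125, 8.014020919799805), (35.06962203979492, 33.14487838745117), 50.06187057495117)
```

Emit:
jog_arm(rows="0 0 0.03 0 0 0 1; 0 0 0.03 0 0 0 1; 0 0 0.03 0 0 0 1; 0 0 0.029 0 0 0 1; 0 0 0.025 0 0 0 1; 0 0 0.024 0 0 0 1; 0 0 0 0 0 0 1")

```text
time: 5.8
ee_pos: [477.2, 1.4, 59.2]
eef_rot: [-3.141, 0.002, 0.789]
contact_force: [-0.7, -0.4, -0.8]
finger_gap: 87.1
grip_force: 0.0
```

Emit:
jog_arm(rows="0 0 0 0 0 0 -1; 0 0 0 0 0 0 -1; 0 0 0 0 0 0 -1; 0 0 0 0 0 0 -1; 0 0 0 0 0 0 -1; 0 0 0 0 0 0 -1; 0 0 0 0 0 0 -1; 0 0 0 0 0 0 -1", grip_force=50)

```text
time: 6.6
ee_pos: [478.9, 3.4, 61.4]
eef_rot: [3.141, -0.002, 0.79]
contact_force: [0.7, 1.2, -4.0]
finger_gap: 31.9
grip_force: 49.9
```

```bash
python3 plan.py -1 30 480,40,240,45; python3 - <<'E'
from h import *
p,d=snap('side'); a=cv2.resize(p[170:255,240:360,::-1],None,fx=6,fy=6); cv2.imwrite('pics/c3.png',a)
E
```

```text
[478.9   3.4  61.4] [ 1.7996e+02 -1.1000e-01  4.5270e+01] F [ 0.7  1.2 -4. ] t 6.6 gap 31.9
0.0039 -0.0036 -0.0255 0 -0 0.001 -1; 0.0038 -0.0035 -0.0255 0 -0.001 0 -1; 0.0039 -0.0036 -0.0256 0 0 0.001 -1; 0.0038 -0.0035 -0.0255 0 -0 0.001 -1; 0.0039 -0.0036 -0.0255 0 -0 0 -1; 0.0038 -0.0036 -0.0255 0.001 -0.001 0.001 -1; 0.0038 -0.0036 -0.0255 -0 0 0.001 -1
```

View pics/c3.png

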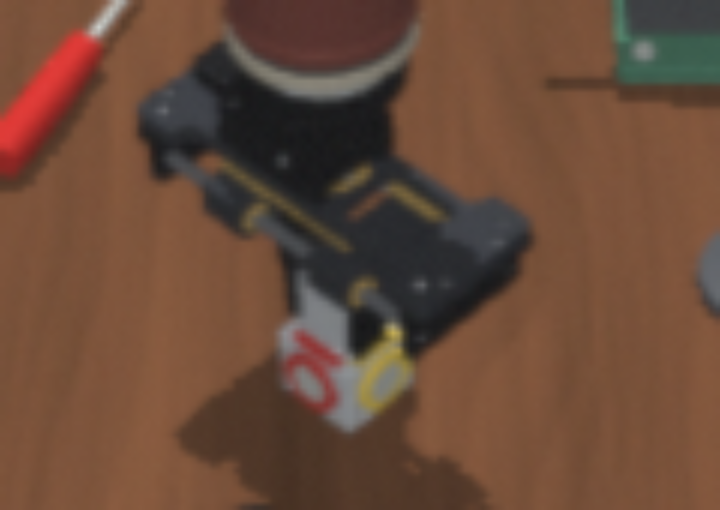

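Gripped at 50 N with a 31.9 mm gap; red is at crop (310,385) and yellow at (385,375). I lift, turn to red-forward and move in front of the gauge.

```bash
python3 plan.py -1 30 480,30,200,45 510,272,200,178
```

```text
[479.    3.2  61.3] [ 1.7994e+02 -1.0000e-01  4.5260e+01] F [-0.7  1.2 -0.8] t 6.65 gap 31.5
0.004 -0.0036 -0.0277 0 -0 0.001 -1; 0.004 -0.0036 -0.0278 0 -0.001 0.001 -1; 0.004 -0.0036 -0.0277 0.001 -0 0.001 -1; 0.004 -0.0037 -0.0278 -0 -0 0.001 -1; 0.0039 -0.0036 -0.0277 -0 -0.001 0.001 -1; 0.0113 -0.0088 -0 -0 0 -0.137 -1; 0.0124 -0.0072 -0 -0 0 -0.136 -1; 0.0133 -0.0055 -0 -0 0 -0.137 -1
0.0139 -0.0035 -0 -0 0 -0.136 -1; 0.0142 -0.0017 -0 -0 -0 -0.137 -1; 0.0144 0.0003 -0 -0 -0 -0.136 -1; 0.0142 0.0022 -0 -0 -0 -0.137 -1; 0.0137 0.0042 -0 -0 -0 -0.137 -1; 0.013 0.006 -0 -0 -0 -0.136 -1; 0.0121 0.0077 -0 -0 -0 -0.137 -1; 0.011 0.0092 -0 -0 -0 -0.136 -1
0.0096 0.0107 -0 -0 -0 -0.137 -1; 0.008 0.0119 -0.0001 -0 -0 -0.136 -1; 0.0063 0.0129 0 -0 -0 -0.137 -1; 0.0046 0.0136 0 -0 -0 -0.137 -1; 0.0026 0.0141 0 -0 -0 -0.136 -1; 0.0007 0.0143 0 -0 -0 -0.137 -1
```

Emit:
jog_arm(rows="0.004 -0.0036 -0.0277 0 0 0.001 -1; 0.004 -0.0036 -0.0278 0 -0.001 0.001 -1; 0.004 -0.0036 -0.0277 0.001 0 0.001 -1; 0.004 -0.0037 -0.0278 0 0 0.001 -1; 0.0039 -0.0036 -0.0277 0 -0.001 0.001 -1; 0.0113 -0.0088 0 0 0 -0.137 -1; 0.0124 -0.0072 0 0 0 -0.136 -1; 0.0133 -0.0055 0 0 0 -0.137 -1")

```text
time: 7.45
ee_pos: [485.3, 72.8, 199.9]
eef_rot: [3.141, 0.0, 1.2]
contact_force: [-1.7, 0.5, -3.6]
finger_gap: 31.7
grip_force: 49.8
```

Emit:
jog_arm(rows="0.0139 -0.0035 0 0 0 -0.136 -1; 0.0142 -0.0017 0 0 0 -0.137 -1; 0.0144 0.0003 0 0 0 -0.136 -1; 0.0142 0.0022 0 0 0 -0.137 -1; 0.0137 0.0042 0 0 0 -0.137 -1; 0.013 0.006 0 0 0 -0.136 -1; 0.0121 0.0077 0 0 0 -0.137 -1; 0.011 0.0092 0 0 0 -0.136 -1")

```text
time: 8.25
ee_pos: [499.4, 186.7, 199.4]
eef_rot: [-3.141, 0.0, 2.292]
contact_force: [0.3, 0.6, -3.4]
finger_gap: 31.7
grip_force: 49.8
```

Emit:
jog_arm(rows="0.0096 0.0107 0 0 0 -0.137 -1; 0.008 0.0119 0 0 0 -0.136 -1; 0.0063 0.0129 0 0 0 -0.137 -1; 0.0046 0.0136 0 0 0 -0.137 -1; 0.0026 0.0141 0 0 0 -0.136 -1; 0.0007 0.0143 0 0 0 -0.137 -1; 0 0 0 0 0 0 -1")

```text
time: 8.95
ee_pos: [509.7, 273.7, 199.2]
eef_rot: [-3.141, -0.001, 3.111]
contact_force: [0.6, -0.1, -4.0]
finger_gap: 31.4
grip_force: 49.8
```

```bash
python3 plan.py -1 25 515,272,137.4,178
```

```text
[509.7 273.7 199.2] [-1.7998e+02 -4.0000e-02  1.7828e+02] F [ 0.6 -0.1 -4. ] t 8.95 gap 31.4
-0.0018 -0.0005 0.0206 -0 -0 0.002 -1; -0.0018 -0.0005 0.0206 -0 -0 0.001 -1; -0.0018 -0.0005 0.0206 -0 -0.001 0.002 -1
```

Emit:
jog_arm(rows="-0.0018 -0.0005 0.0206 0 0 0.002 -1; -0.0018 -0.0005 0.0206 0 0 0.001 -1; -0.0018 -0.0005 0.0206 0 0 0.002 -1; 0 0 0 0 0 0 -1")

```text
time: 9.35
ee_pos: [514.1, 268.0, 135.3]
eef_rot: [-3.138, -0.004, 3.097]
contact_force: [-0.6, 0.1, -3.4]
finger_gap: 31.4
grip_force: 49.8
```

```bash
python3 plan.py -1 25 515,272,137.4,178; python3 - <<'E'
from h import *
p,d=snap('side'); a=cv2.resize(p[130:190,275:355,::-1],None,fx=5,fy=5)
p2,d2=snap('top'); b=cv2.resize(p2[165:225,200:280,::-1],None,fx=5,fy=5)
cv2.imwrite('pics/c4.png',np.hstack([a,b]))
E
```

```text
[514.1 268.  135.3] [-179.77   -0.22  177.44] F [-0.6  0.1 -3.4] t 9.35 gap 31.4
-0.0007 0.0041 -0.0021 -0.004 -0.004 -0.01 -1
```

View pics/c4.png

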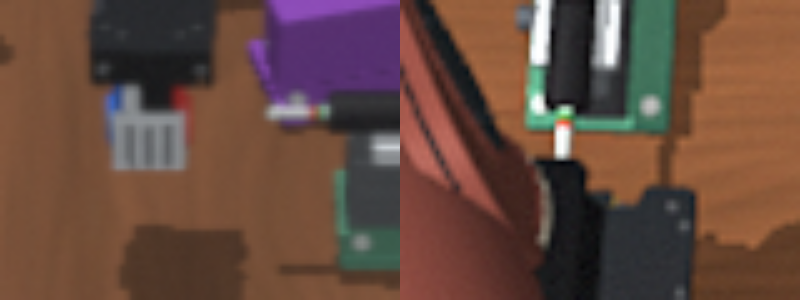

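Left (side view) crop: the ribbed -y face is at crop (150,140), blue on the left at (110,110), red on the right at (182,110), and the spindle tip at (268,113). I measure the casting's offset in the grip from the ribbed face.

```bash
python3 - <<'E'
from h import *
S=np.load('pics/side.npz');p=S['p'];P=cloud('side',d=S['d'])
b=P[144:172,288:322]; m=(b[...,1]<262)&(b[...,1]>215)&(b[...,2]<126)&(b[...,2]>60)
q=b[m];print(len(q),q.min(0).round(1),q.max(0).round(1))
f=q[q[:,2]<114]; A=np.c_[f[:,0],f[:,2],np.ones(len(f))]; print('face plane y=ax+bz+c',np.linalg.lstsq(A,f[:,1],rcond=None)[0], 'med',np.median(f,0))
for r in range(144,172):
    mm=m[r-144]
    if mm.sum(): print(r,mm.sum(),np.nonzero(mm)[0][[0,-1]]+288,b[r-144][mm][:,0].min().round(1),b[r-144][mm][:,0].max().round(1),np.median(b[r-144][mm][:,1:],0).round(1))
E
```

```text
204 [485.  236.9  76.7] [537.4 261.6 125.9]
face plane y=ax+bz+c [-1.06971821e-02  2.59027898e-02  2.47424007e+02] med [510.90361619 244.02050469  97.6702678 ]
150 5 [299 311] 492.2 531.0 [257.4 122.2]
151 8 [298 312] 489.0 534.2 [254.4 121.1]
152 16 [297 312] 485.7 534.0 [252.2 118.9]
153 17 [297 313] 485.5 537.4 [247.5 118.1]
154 17 [297 313] 485.5 537.4 [245.2 116.5]
155 16 [297 312] 485.4 533.9 [244.9 112.5]
156 17 [297 313] 485.3 537.3 [244.7 108. ]
157 17 [297 313] 485.1 537.3 [244.8 103.4]
158 17 [297 313] 485.0 537.3 [243.5 100.6]
159 15 [298 312] 488.4 533.6 [242.1  97.8]
160 15 [298 312] 488.3 533.8 [243.5  92.2]
161 15 [298 312] 488.1 533.8 [243.9  88. ]
162 15 [298 312] 488.1 533.7 [242.8  84.4]
163 14 [298 311] 487.9 530.3 [242.9  80.2]
```

```bash
python3 plan.py -1 15 555,271.6,137.4,178
```

```text
[515.6 269.3 138.5] [-1.7995e+02 -1.0000e-02  1.7754e+02] F [ 0.5 -0.2 -3.5] t 9.45 gap 31.4
-0.0131 0.0013 0.0004 -0 -0 -0.003 -1; -0.0131 0.0013 0.0003 -0.001 -0 -0.002 -1; -0.0131 0.0013 0.0004 0 -0 -0.003 -1
```

Emit:
jog_arm(rows="-0.0131 0.0013 0.0003 0 0 -0.003 -1; -0.0131 0.0013 0.0003 0 0 -0.002 -1; -0.0131 0.0013 0.0003 0 0 -0.003 -1; 0 0 0 0 0 0 -1; 0 0 0 0 0 0 -1; 0 0 0 0 0 0 -1")

```text
time: 10.05
ee_pos: [555.0, 272.6, 137.6]
eef_rot: [-3.142, 0.0, 3.11]
contact_force: [0.5, 0.5, -4.3]
finger_gap: 31.6
grip_force: 49.8
```

```bash
python3 plan.py -1 15 568,271.2,137.4,178
```

```text
[555.  272.6 137.6] [-1.8000e+02  2.0000e-02  1.7817e+02] F [ 0.5  0.5 -4.3] t 10.05 gap 31.6
-0.013 -0.001 0.0002 -0 0 0.003 -1
```

Emit:
jog_arm(rows="-0.004 -0.0005 0 0 0 0 -1; -0.004 -0.0005 0 0 0 0 -1; 0 0 0 0 0 0 -1; 0 0 0 0 0 0 -1")

```text
time: 10.45
ee_pos: [563.1, 271.3, 137.5]
eef_rot: [-3.142, 0.0, 3.11]
contact_force: [0.1, 0.6, -4.1]
finger_gap: 32.0
grip_force: 49.8
```

Emit:
jog_arm(rows="-0.002 0 0 0 0 0 -1; 0 0 0 0 0 0 -1; 0 0 0 0 0 0 -1")

```text
time: 10.75
ee_pos: [564.7, 271.4, 137.4]
eef_rot: [-3.141, -0.0, 3.11]
contact_force: [-2.9, -0.1, -2.7]
finger_gap: 31.6
grip_force: 49.8
```

```bash
python3 - <<'E'
from h import *
p,d=snap('side'); a=cv2.resize(p[125:175,295:359,::-1],None,fx=8,fy=8,interpolation=cv2.INTER_CUBIC)
cv2.imwrite('pics/c5.png',a)
f=[];x=[]
for i in range(6):
    s=manip.state();f.append(s['contact_force']);x.append(s['ee_pos']);cams.snapshot('side')
print(np.mean(f,0),np.mean(x,0),np.std(f,0))
E
```

```text
[-2.52833817  0.21531438 -3.08172199] [564.7959262  271.39554247 137.4596909 ] [0.3512465  0.33253204 0.52643923]
```

View pics/c5.png

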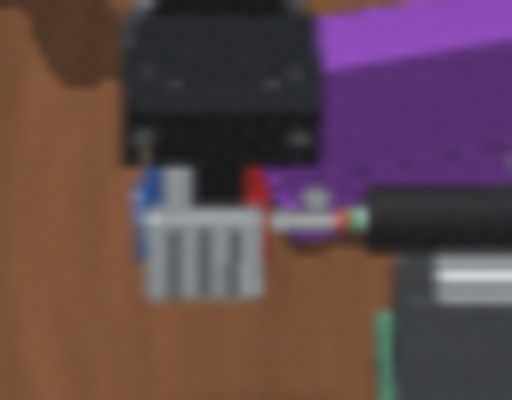

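```bash
python3 - <<'E'
from h import *
for X in[(561,247.4,120),(561,247.4,76),(561,247.4,100),(595,270.7,100),(595,270.7,104),(561,270,100)]: print(X,proj('side',X))
S=np.load('pics/side.npz');g=S['p'].astype(int).sum(2)/3
print('col 306..325 rows 145-166');print(np.c_[np.arange(146,166),g[146:166,316:326].mean(1).round(),g[146:166,331:336].mean(1).round()])
print(cams.calibration is not None)
E
```

```text
(561, 247.4, 120) [[320.4183376  152.33699313]]
(561, 247.4, 76) [[320.31505519 162.74865699]]
(561, 247.4, 100) [[320.37086401 157.1224959 ]]
(595, 270.7, 100) [[330.46510655 152.3807614 ]]
(595, 270.7, 104) [[330.49315384 151.4333017 ]]
(561, 270, 100) [[320.12517433 152.68897007]]
col 306..325 rows 145-166
[[146.  62.  79.]
 [147.  64.  82.]
 [148.  65.  96.]
 [149.  67. 116.]
 [150.  90. 119.]
 [151. 141. 124.]
 [152. 157. 155.]
 [153. 133. 123.]
 [154. 119.  84.]
 [155. 117.  62.]
 [156. 116.  67.]
 [157. 116.  83.]
 [158. 116.  85.]
 [159. 115.  85.]
 [160. 115.  85.]
 [161. 113.  85.]
 [162. 102.  85.]
 [163.  89.  85.]
 [164.  88.  85.]
 [165.  87.  86.]]
True
```

Emit:
jog_arm(rows="-0.002 0 0 0 0 0 -1; -0.002 0 0 0 0 0 -1; 0 0 0 0 0 0 -1; 0 0 0 0 0 0 -1; 0 0 0 0 0 0 -1; 0 0 0 0 0 0 -1; 0 0 0 0 0 0 -1; 0 0 0 0 0 0 -1")

```text
time: 11.9
ee_pos: [568.9, 271.3, 137.5]
eef_rot: [3.142, 0.0, 3.11]
contact_force: [-4.2, 0.3, -2.8]
finger_gap: 31.7
grip_force: 49.8
```

```bash
python3 - <<'E'
from h import *
f=[];x=[]
for i in range(8):
    s=manip.state();f.append(s['contact_force']);x.append(s['ee_pos']);p,d=cams.snapshot('side')
print(np.mean(f,0),np.mean(x,0),np.degrees(s['eef_rot']))
print(p[150:153,326:346].mean(0).round().astype(int).tolist())
E
```

```text
[-4.21505029  0.72656138 -2.81656466] [568.99227619 271.21795558 137.49732002] [1.79999619e+02 2.27304020e-02 1.78181217e+02]
[[123, 120, 123], [135, 121, 124], [142, 109, 111], [138, 80, 88], [140, 100, 121], [138, 123, 149], [127, 118, 136], [132, 128, 139], [138, 138, 143], [134, 131, 140], [127, 115, 137], [137, 107, 135], [156, 97, 122], [140, 88, 90], [76, 92, 77], [49, 56, 53], [50, 49, 52], [49, 49, 51], [51, 50, 53], [50, 50, 52]]
```

Red is pressed about 4.5–5 mm (4.2 N) and was held. I back off and turn to yellow.

```bash
python3 plan.py -1 25 525,271.5,137.5,178 525,268.5,137.5,88 552,268.2,137.5,88
```

```text
[569.  271.2 137.5] [1.8000e+02 2.0000e-02 1.7818e+02] F [-3.7  0.3 -2.8] t 12.3 gap 31.4
0.022 -0.0006 -0 0 0 0.002 -1; 0.022 -0.0006 -0 0 0 0.001 -1; -0 -0.0003 -0 0 0 0.143 -1; -0.0001 -0.0002 -0 0 0 0.143 -1; -0 -0.0003 -0 0 0 0.142 -1; -0.0002 -0.0002 -0 0 0 0.143 -1; -0.0001 -0.0003 -0 0 0 0.143 -1; -0.0002 -0.0002 -0 0 0 0.143 -1
-0.0002 -0.0001 -0 0 0 0.143 -1; -0.0002 -0.0002 -0 0 0 0.142 -1; -0.0003 -0.0001 -0 0 0 0.143 -1; -0.0002 -0 -0 0 0 0.143 -1; -0.0003 -0.0001 -0 0 -0 0.143 -1; 0.0003 0.0135 0 0 -0 -0 -1; 0.0003 0.0135 0 0 -0 -0 -1
```

Emit:
jog_arm(rows="0.022 -0.0006 0 0 0 0.002 -1; 0.022 -0.0006 0 0 0 0.001 -1; 0 -0.0003 0 0 0 0.143 -1; -0.0001 -0.0002 0 0 0 0.143 -1; 0 -0.0003 0 0 0 0.142 -1; -0.0002 -0.0002 0 0 0 0.143 -1; -0.0001 -0.0003 0 0 0 0.143 -1; -0.0002 -0.0002 0 0 0 0.143 -1")

```text
time: 13.1
ee_pos: [526.3, 269.4, 138.0]
eef_rot: [3.139, 0.002, 2.243]
contact_force: [-0.5, 0.9, -3.3]
finger_gap: 31.7
grip_force: 49.8
```

Emit:
jog_arm(rows="-0.0002 -0.0001 0 0 0 0.143 -1; -0.0002 -0.0002 0 0 0 0.142 -1; -0.0003 -0.0001 0 0 0 0.143 -1; -0.0002 0 0 0 0 0.143 -1; -0.0003 -0.0001 0 0 0 0.143 -1; 0.0003 0.0135 0 0 0 0 -1; 0 0 0 0 0 0 -1; 0 0 0 0 0 0 -1")

```text
time: 13.9
ee_pos: [539.5, 267.9, 137.6]
eef_rot: [3.14, 0.0, 1.538]
contact_force: [-0.4, -0.6, -4.1]
finger_gap: 31.6
grip_force: 49.8
```

```bash
python3 plan.py -1 15 552,268.2,137.5,88; python3 - <<'E'
from h import *
p,d=snap('side','s5'); P=cloud('side',d=d); b=P[144:172,288:330]
m=(b[...,1]<262)&(b[...,1]>215)&(b[...,2]<114)&(b[...,2]>60)
q=b[m];print(len(q),np.percentile(q,[2,50,98],axis=0).round(1))
A=np.c_[q[:,0],q[:,2],np.ones(len(q))]; print(np.linalg.lstsq(A,q[:,1],rcond=None)[0])
E
```

```text
[539.5 267.9 137.6] [1.7991e+02 2.0000e-02 8.8120e+01] F [-0.4 -0.6 -4.1] t 13.9 gap 31.6
0.0007 0.0125 0.0001 0.002 0 0.002 -1
123 [[517.6 241.4  80.2]
 [543.5 248.4  99.9]
 [566.7 257.1 113.3]]
[ 5.98356518e-03 -4.57703248e-02  2.49842375e+02]
```

Emit:
jog_arm(rows="0.0007 0.0125 0 0.001 0 0.002 -1; 0 0.006 0 0 0 0 -1; 0 0 0 0 0 0 -1; 0 0 0 0 0 0 -1")

```text
time: 14.35
ee_pos: [557.2, 268.1, 137.3]
eef_rot: [-3.141, 0.0, 1.534]
contact_force: [-0.6, 0.4, -3.5]
finger_gap: 31.8
grip_force: 49.8
```

Emit:
jog_arm(rows="0 0.003 0 0 0 0 -1; 0 0 0 0 0 0 -1; 0 0 0 0 0 0 -1; 0 0 0 0 0 0 -1")

```text
time: 14.75
ee_pos: [559.6, 268.2, 137.4]
eef_rot: [-3.14, 0.0, 1.534]
contact_force: [-2.2, 0.2, -4.3]
finger_gap: 31.6
grip_force: 49.8
```

Emit:
jog_arm(rows="0 0.002 0 0 0 0 -1; 0 0.0023 0 0 0 0 -1; 0 0 0 0 0 0 -1; 0 0 0 0 0 0 -1; 0 0 0 0 0 0 -1")

```text
time: 15.25
ee_pos: [564.0, 268.1, 137.4]
eef_rot: [-3.141, 0.0, 1.534]
contact_force: [-4.1, -0.2, -2.9]
finger_gap: 31.7
grip_force: 49.9
```

```bash
cat > press.py <<'E'
from h import *
f=[];x=[]
for i in range(8):
    s=manip.state();f.append(s['contact_force']);x.append(s['ee_pos']);p,d=cams.snapshot('side')
print(np.mean(f,0),np.mean(x,0),np.degrees(s['eef_rot']),s['time'])
print(p[150:153,334:344].mean(0).round().astype(int).tolist())
E
python3 press.py
```

```text
[-4.72565098 -0.06524094 -3.9002066 ] [564.09549803 268.08926585 137.38829337] [-1.79956378e+02  2.95021741e-03  8.78797700e+01] 15.6
[[166, 167, 171], [163, 160, 169], [155, 145, 166], [152, 138, 163], [157, 118, 143], [144, 82, 93], [90, 79, 74], [52, 52, 51], [50, 49, 52], [51, 50, 52]]
```

Yellow is pressed about 5 mm (4.7 N) and was held. Next is blue.

```bash
python3 plan.py -1 25 525,269.5,137.5,88 525,272,137.5,-2 548,271.8,137.5,-2; python3 -c "
from plant import manip;print(manip.state()['joints'])"
```

```text
[564.2 268.1 137.4] [-179.96    0.     87.88] F [-4.2  0.6 -5. ] t 15.65 gap 31.7
-0 -0.0196 -0 -0 0 -0.001 -1; 0 -0.0196 -0.0001 -0.001 0 -0.001 -1; 0.0002 -0 0 0 -0 0.143 -1; 0.0003 -0.0001 0 0 -0 0.143 -1; 0.0002 -0 0 0 -0 0.142 -1; 0.0002 -0.0001 0 0 -0 0.143 -1; 0.0002 -0.0001 0 0 -0 0.143 -1; 0.0001 -0.0002 0 0 -0 0.143 -1
0.0002 -0.0002 0 0 -0 0.143 -1; 0.0001 -0.0002 0 0 -0 0.142 -1; 0.0001 -0.0002 0 0 -0 0.143 -1; 0 -0.0002 0 0 -0 0.143 -1; 0.0001 -0.0002 0 0 -0 0.143 -1; 0.023 -0.0006 0 0 -0 -0 -1
[-0.95683339  0.3838674   0.5600332   1.6702304  -0.21987149  1.15153165
 -0.37627656]
```

Emit:
jog_arm(rows="0 -0.0196 0 0 0 -0.001 -1; 0 -0.0196 0 0 0 -0.001 -1; 0.0002 0 0 0 0 0.143 -1; 0.0003 -0.0001 0 0 0 0.143 -1; 0.0002 0 0 0 0 0.142 -1; 0.0002 -0.0001 0 0 0 0.143 -1; 0.0002 -0.0001 0 0 0 0.143 -1; 0.0001 -0.0002 0 0 0 0.143 -1")

```text
time: 16.45
ee_pos: [526.7, 270.9, 138.4]
eef_rot: [3.141, -0.003, 0.672]
contact_force: [0.9, -0.6, -3.8]
finger_gap: 31.7
grip_force: 49.8
```

Emit:
jog_arm(rows="0.0002 -0.0002 0 0 0 0.143 -1; 0.0001 -0.0002 0 0 0 0.142 -1; 0.0001 -0.0002 0 0 0 0.143 -1; 0 -0.0002 0 0 0 0.143 -1; 0.0001 -0.0002 0 0 0 0.143 -1; 0.012 0 0 0 0 0 -1; 0 0 0 0 0 0 -1; 0 0 0 0 0 0 -1")

```text
time: 17.25
ee_pos: [538.2, 271.2, 137.8]
eef_rot: [3.141, -0.001, -0.033]
contact_force: [-0.3, 0.2, -3.9]
finger_gap: 31.6
grip_force: 49.8
```

```bash
python3 plan.py -1 15 552,271.6,137.5,-2
```

```text
[538.2 271.2 137.8] [ 1.7999e+02 -5.0000e-02 -1.8800e+00] F [-0.3  0.2 -3.9] t 17.25 gap 31.6
0.0138 -0.0008 0.0003 0 -0.001 0.002 -1
```

Emit:
jog_arm(rows="0.0138 -0.0005 0.0003 0 0 0.002 -1; 0.002 0 0 0 0 0 -1; 0 0 0 0 0 0 -1; 0 0 0 0 0 0 -1")

```text
time: 17.65
ee_pos: [552.5, 271.3, 137.1]
eef_rot: [3.141, 0.001, -0.037]
contact_force: [-1.4, -0.4, -2.9]
finger_gap: 31.6
grip_force: 49.8
```

Emit:
jog_arm(rows="0.002 0 0 0 0 0 -1; 0 0 0 0 0 0 -1; 0 0 0 0 0 0 -1; 0 0 0 0 0 0 -1")

```text
time: 18.05
ee_pos: [554.7, 271.4, 137.1]
eef_rot: [3.141, 0.001, -0.037]
contact_force: [-2.4, 0.5, -4.2]
finger_gap: 32.0
grip_force: 49.8
```

Emit:
jog_arm(rows="0.002 0 0 0 0 0 -1; 0.002 0 0 0 0 0 -1; 0 0 0 0 0 0 -1; 0 0 0 0 0 0 -1; 0 0 0 0 0 0 -1")

```text
time: 18.55
ee_pos: [558.7, 271.3, 137.1]
eef_rot: [3.141, 0.001, -0.037]
contact_force: [-4.9, -1.3, -3.2]
finger_gap: 31.5
grip_force: 49.8
```

```bash
python3 press.py
```

```text
[-4.80730068 -0.88713412 -3.2686571 ] [558.80397651 271.24807656 137.13275677] [ 1.79995546e+02  4.12440812e-02 -2.13607279e+00] 18.9
[[150, 150, 154], [161, 158, 167], [154, 144, 164], [152, 137, 163], [152, 119, 144], [141, 77, 97], [105, 66, 70], [57, 49, 50], [51, 49, 51], [50, 50, 52]]
```

Blue is pressed about 5 mm (4.8 N) and was held. I carry the casting to the green chute.

```bash
python3 plan.py -1 35 518,272.5,140,-2 515,265,235,0 505,-40,240,55 526.5,-365,240,79.3
```

```text
[558.8 271.3 137.2] [ 1.80e+02  4.00e-02 -2.13e+00] F [-3.5 -1.8 -3.5] t 18.95 gap 31.8
-0.0204 0.0001 -0.0014 0 0 -0.001 -1; -0.0204 0.0002 -0.0014 0 0.001 -0.001 -1; -0.0009 0.0025 -0.0317 0 -0 -0.012 -1; -0.001 0.0025 -0.0316 0 -0 -0.011 -1; -0.0009 0.0025 -0.0317 0 -0 -0.012 -1; -0.0011 0.0339 -0.0006 0 -0 -0.107 -1; -0.0047 0.0336 -0.0005 0 -0 -0.106 -1; -0.0083 0.0329 -0.0006 0 -0 -0.107 -1
-0.0117 0.0318 -0.0005 0 -0 -0.107 -1; -0.015 0.0304 -0.0006 0 -0 -0.106 -1; -0.0182 0.0286 -0.0005 0 -0 -0.107 -1; -0.0211 0.0265 -0.0006 0 -0 -0.107 -1; -0.0239 0.0241 -0.0005 0 -0 -0.106 -1; -0.0262 0.0215 -0.0006 0 -0 -0.107 -1; -0.0254 0.0204 0 0 -0 -0.042 -1; -0.0262 0.0193 0 0 -0 -0.043 -1
-0.027 0.0182 0 0 -0 -0.042 -1; -0.0278 0.017 0 0 -0 -0.043 -1; -0.0285 0.0158 0 0 -0 -0.042 -1; -0.0291 0.0146 0 0 -0 -0.043 -1; -0.0297 0.0134 0 0 -0 -0.042 -1; -0.0303 0.0121 0 0 0 -0.042 -1; -0.0307 0.0108 0 0 0 -0.043 -1; -0.0312 0.0094 0 0 0 -0.042 -1
```

Emit:
jog_arm(rows="-0.0204 0.0001 -0.0014 0 0 -0.001 -1; -0.0204 0.0002 -0.0014 0 0 -0.001 -1; -0.0009 0.0025 -0.0317 0 0 -0.012 -1; -0.001 0.0025 -0.0316 0 0 -0.011 -1; -0.0009 0.0025 -0.0317 0 0 -0.012 -1; -0.0011 0.0339 -0.0006 0 0 -0.107 -1; -0.0047 0.0336 -0.0005 0 0 -0.106 -1; -0.0083 0.0329 -0.0006 0 0 -0.107 -1")

```text
time: 19.75
ee_pos: [513.2, 162.0, 237.6]
eef_rot: [-3.142, -0.003, 0.324]
contact_force: [0.2, 0.2, -3.9]
finger_gap: 31.3
grip_force: 49.8
```

Emit:
jog_arm(rows="-0.0117 0.0318 -0.0005 0 0 -0.107 -1; -0.015 0.0304 -0.0006 0 0 -0.106 -1; -0.0182 0.0286 -0.0005 0 0 -0.107 -1; -0.0211 0.0265 -0.0006 0 0 -0.107 -1; -0.0239 0.0241 -0.0005 0 0 -0.106 -1; -0.0262 0.0215 -0.0006 0 0 -0.107 -1; -0.0254 0.0204 0 0 0 -0.042 -1; -0.0262 0.0193 0 0 0 -0.043 -1")

```text
time: 20.55
ee_pos: [510.5, -107.1, 240.9]
eef_rot: [3.139, -0.002, 1.046]
contact_force: [0.8, -0.2, -3.8]
finger_gap: 31.6
grip_force: 49.8
```

Emit:
jog_arm(rows="-0.027 0.0182 0 0 0 -0.042 -1; -0.0278 0.017 0 0 0 -0.043 -1; -0.0285 0.0158 0 0 0 -0.042 -1; -0.0291 0.0146 0 0 0 -0.043 -1; -0.0297 0.0134 0 0 0 -0.042 -1; -0.0303 0.0121 0 0 0 -0.042 -1; -0.0307 0.0108 0 0 0 -0.043 -1; -0.0312 0.0094 0 0 0 -0.042 -1")

```text
time: 21.35
ee_pos: [527.4, -367.4, 240.4]
eef_rot: [3.14, 0.002, 1.386]
contact_force: [-0.3, 1.5, -3.4]
finger_gap: 31.9
grip_force: 49.8
```

Emit:
jog_arm(rows="0 0 0 0 0 0 -1; 0 0 0 0 0 0 -1")

```text
time: 21.55
ee_pos: [526.5, -367.0, 240.4]
eef_rot: [3.141, 0.002, 1.381]
contact_force: [-0.0, 0.9, -4.7]
finger_gap: 32.0
grip_force: 49.8
```

```bash
python3 plan.py -1 30 526.5,-365,130,79.3 526.5,-365,72,79.3
```

```text
[ 526.5 -367.   240.4] [1.7995e+02 1.2000e-01 7.9130e+01] F [-0.   0.9 -4.7] t 21.55 gap 32.0
0.0006 -0.0001 0.0276 0 0.001 -0.001 -1; 0.0005 -0.0001 0.0276 0 0 -0 -1; 0.0005 -0.0001 0.0276 0.001 0.001 -0.001 -1; 0.0005 -0.0001 0.0276 -0 0 -0.001 -1; 0 -0 0.029 -0 0 0 -1; 0 -0 0.029 -0 0 0 -1
```

Emit:
jog_arm(rows="0.0005 0 0.0276 0 0 0 -1; 0.0005 0 0.0276 0 0 0 -1; 0.0005 0 0.0276 0 0 0 -1; 0.0005 0 0.0276 0 0 0 -1; 0 0 0.027 0 0 0 -1; 0 0 0.02 0 0 0 -1; 0 0 0.01 0 0 0 -1; 0 0 0 0 0 0 -1")

```text
time: 22.35
ee_pos: [527.2, -361.8, 71.8]
eef_rot: [-3.14, -0.0, 1.385]
contact_force: [-0.3, 0.4, -3.1]
finger_gap: 31.4
grip_force: 49.8
```

```bash
python3 plan.py -1 30 526.5,-365,72,79.3; python3 - <<'E'
from h import *
p,d=snap('side'); cv2.imwrite('pics/c6.png',cv2.resize(p[230:390,220:420,::-1],None,fx=3.5,fy=3.5))
E
```

```text
[ 527.2 -361.8   71.8] [-1.799e+02 -2.000e-02  7.936e+01] F [-0.3  0.4 -3.1] t 22.35 gap 31.4
-0.0033 -0.0001 -0.0002 -0.002 -0 0.001 -1
```

View pics/c6.png

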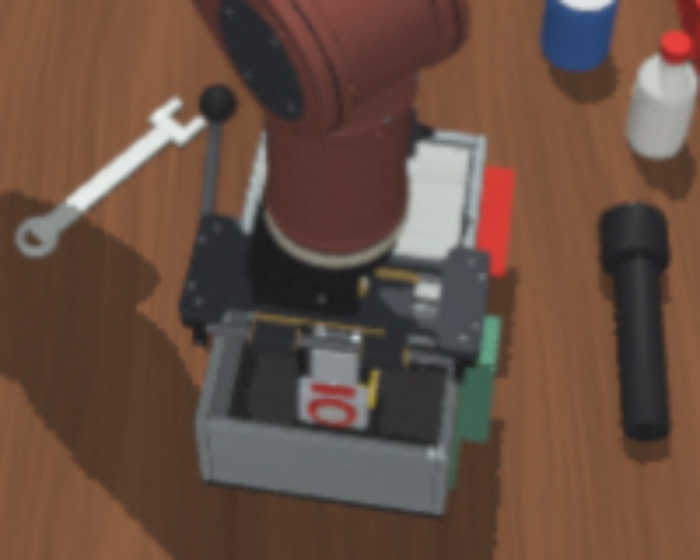

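The casting hangs inside the green chute at crop (335,395), and the flap and lever are still over. I release and retreat.

Emit:
jog_arm(rows="0 0 0.001 0 0 0 0.4; 0 0 0 0 0 0 0.4; 0 0 0 0 0 0 0.4; 0 0 0 0 0 0 0.4; 0 0 0 0 0 0 0.4; 0 0 0 0 0 0 0.4")

```text
time: 23.0
ee_pos: [527.0, -363.1, 71.8]
eef_rot: [-3.141, 0.0, 1.384]
contact_force: [0.3, 0.2, 0.7]
finger_gap: 59.9
grip_force: 0.0
```

Emit:
jog_arm(rows="0 0 -0.02 0 0 0 0.4; 0 0 -0.035 0 0 0 0.4; 0 0 -0.04 0 0 0 0.4; 0 0 -0.04 0 0 0 0.4; 0 0 -0.04 0 0 0 0.4; -0.04 0 0 0 0 0 0.4; -0.04 0 0 0 0 0 0.4; 0 0 0 0 0 0 0.4")

```text
time: 23.8
ee_pos: [508.1, -447.5, 247.1]
eef_rot: [-3.14, 0.004, 1.376]
contact_force: [-1.2, -0.7, 1.0]
finger_gap: 60.8
grip_force: 0.0
```

```bash
python3 - <<'E'
from h import *
p,d=snap('top'); q,e=snap('side')
cv2.imwrite('pics/c7.png',np.hstack([cv2.resize(p[160:270,340:500,::-1],(400,300)),cv2.resize(q[230:390,220:420,::-1],(400,300))]))
E
```

```text
(no output)
```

View pics/c7.png

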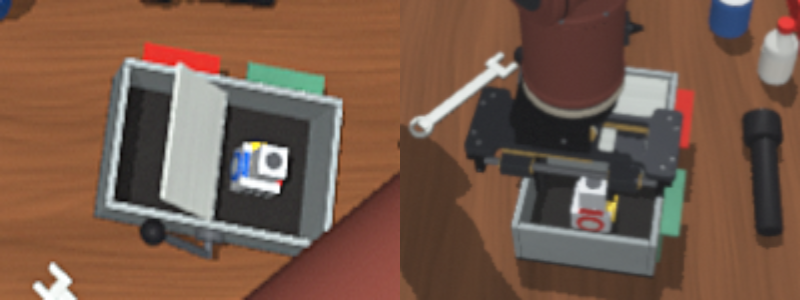

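The casting stands in the green chute (left crop (262,165)), the flap leans over the red chute, and the gripper is clear.

```bash
python3 -c "
from plant import order;print(order.job_done())"
```

```text
the job is handed in; nothing more can be done
None
```

Job handed in (no verdict was returned): the flap is over the red-tagged chute, the red, yellow and blue pads were each pressed about 5 mm and held in that order, and the casting stands released in the green-tagged chute.

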